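# Put the serving board away in its slanted stand

### The arm

A 7-joint arm with a two-finger parallel gripper is mounted at the origin on a cart in front of the work surface, level with it; the furniture and walls round the work are solid. World frame = base frame: x ahead of the robot, y to its left, z up, the work surface at z = 0. Lengths are in mm, angles in rad, forces in N, time in s.
With the tool pointing down it reaches from about 400 to 875 mm from the base axis. Payload 4.4 kg.
Tool frame: the origin (TCP) lies at the very end of the fingers, on their centre line; the grasp point (between the pads) lies 19 mm behind it; z points along the fingers, y is the line along which they close (so a half turn about z gives the same grasp; the last joint's range is limited). The gripper opens to 85 mm and grips with 20 to 120 N. Pads are 22 mm wide; open, the fingers measure 114 mm over their backs; the gripper's body (76 mm by 85 mm) begins 54 mm behind the grasp point. The pads swing forward as they close: fully open they stand 13 mm farther back than shut.
Start: joints at [1.276, 0.628, 0.038, 1.517, -0.027, 0.996, -0.02], TCP at [147.453, -633.068, 231.313] pointing down, gripper open.
Joint ranges: [-3.06, 3.06], [-0.37, 2.12], [-1.25, 1.32], [0.18, 2.47], [-1.1, 4.24], [0.23, 1.98], [-2.94, 2.94]. Speed limits (rad/s): [2.57, 2.57, 3.14, 3.14, 3.14, 3.14, 3.14].

### API

Orientations are given as [roll, pitch, yaw] about the fixed x, y, z axes, in that order (R = Rz(yaw) Ry(pitch) Rx(roll)).
In Python, from cell import read_state, get_image, camera_params, finish_job gives the robot as it stands.
- The arm moves only by the tool arm_command, never from a script. Its argument "deltas" is a list of rows, each an object of numbers: "dx", "dy", "dz": the shift along the world's x, y, z in m; "yaw": the turn about the world's z in degrees; "jaw": the opening, from 0 (shut) to 1 (fully open). A call has 1 to 20 rows; each row is the pose to reach, as a shift and turn from the pose commanded when the call began; what a row does not reach only later rows make up. A row lasts 1/10 s, in which the tool goes at most 50 mm and 8.59 degrees, less where a joint would pass 70% of its speed; a pose out of reach is approached as far as the arm can. A call with a gripper value outside its range is refused whole. The fingers move at their own pace and stop on an object; the grip force is fixed at half the most. Time passes only in rows, so rows that repeat a pose let the fingers close. It gives the time, the measured TCP pose, the force, the opening and the grip force at its end, in the units of the state.
- read_state(): the state, without advancing time (a new reading comes with each control period).
- get_image(name): name is "scene" or "top" or "wrist"; returns (picture, depth): 420x560x3 uint8, red, green, blue; 420x560 float32, mm along the optical axis (not along the pixel's ray), 0 where there is no reading.
- camera_params(name): a dict with "camera_matrix" (3x3 intrinsics, pixels), "extrinsics" (4x4, takes a point from camera to world coordinates). Camera axes: x right, y down, z forward; pixel columns grow to the right and rows downward; lengths in mm; the calibration is good to about 2 mm. The wrist camera is an equidistant fisheye: a pixel r from the principal point sees the ray r / f radians off the axis. A picture is of the moment at which its call begins: read the wrist's pose just before it. camera_params takes no time and is no camera call; for the wrist camera it gives the pose at the moment of the call.
- finish_job(): hands the job in; it is judged then, once.
The state is a dict: "clock": time; "qpos": joint angles; "qd": joint speeds; "tau": joint torques, N m; "eef_pos": TCP position; "tool_rot": TCP orientation; "force": force on the tool from outside, world axes, zero at the start; "torque": the same for the moment, N m; "width": finger opening in mm; "gripper_force": force on a finger pad.
Only numpy, scipy, OpenCV 4.12 (cv2) and the standard library are available. Lean on these libraries where they do the work, as an engineer would, in place of code of your own. Each camera call takes 0.05 s, during which the arm holds its last target. There are 200 camera calls.

### The job

Take the small wooden serving board out of the wire drying rack and slide it, handle up, into the slot of the slanted wooden stand until it rests fully home on the bottom of the slot, then let go. Leave the tea tin, the mug and the kitchen timer where they stand.

Things in the scene. Friction and masses are not known exactly. Their poses are not given: they have to be found in the camera images.
- board: Brown wooden board, 0.15 kg, 10 mm thick, both faces alike: blade 110 wide, 95 tall; centred above it a handle tab 40 wide, 45 tall (140 in all) with a 14 mm hole 128 mm up. Origin: middle of the lower edge; x through the thickness, y along the width, z to the handle. Starts upright in the rack, lower edge 8 mm above the table, leaning a few degrees at most. Grip the tab across its thickness.
- rack: Wire drying rack, fixed: blue tray 100 x 130 mm, floor 8 mm above the table, with four steel wire hoops (wire 5 mm, 81 mm wide along y, tops 63.5 mm above the table). Origin: centre of the underside; z up. The board stands in the middle gap, 14 mm wide along x, and comes out straight up.
- stand: Slanted light wooden stand, fixed: base 125 x 150 mm, about 95 mm tall. Origin: on the table, below the middle of the slot's bottom; z up. The slot's mouth leans toward the stand's -x (sideways, to the robot's right, turned up to 30 degrees away from the robot or 7 toward it).
- slot: The stand's slot. Origin: centre of its bottom, 30 mm above the table. z points out of the mouth, 32 degrees from vertical toward the stand's -x; x across its 14 mm width, y along its 118 mm length. 45 mm deep, then dark lips flare out to 57 mm from the bottom. A board fully home has its origin here, z along this z, x along this x or reversed; its tab then lies 95 to 140 mm up along z.
- tea_tin: Bystander: dark blue round tin, 57 mm across, 72 mm tall, loose. Origin: centre of the underside.
- mug: Bystander: white mug with blue dots and a handle, 92 x 127 mm, 93 mm tall, loose. Origin: middle of the underside.
- timer: Bystander: white square kitchen timer with a red knob, 62 x 62 mm, 40 mm tall, loose. Origin: centre of the underside.

How it is judged (in metres and radians):
At the end, for the whole second after the job is handed in: The board is at rest in the stand's slot, handle up and released: the middle of its lower edge is within 6 mm of the slot's bottom (and within 6 mm across and 10 mm along the slot of its centre), and it is aligned with the slot within 7 degrees (x of board in the frame of slot between -0.006 and 0.006 m and y of board in the frame of slot between -0.01 and 0.01 m and z of board in the frame of slot between -0.005 and 0.006 m and angle between the z axis of board and the z axis of slot, either way round below 0.12 rad and angle between the x axis of board and the x axis of slot, either way round below 0.12 rad and linear speed of board below 0.02 m/s); the robot touches nothing.
It fails at once if the tea tin is shifted by more than 30 mm (distance of tea_tin from where it was at the start of the episode above 0.03 m).
It fails at once if the mug is shifted by more than 30 mm (distance of mug from where it was at the start of the episode above 0.03 m).
It fails at once if the kitchen timer is shifted by more than 30 mm (distance of timer from where it was at the start of the episode above 0.03 m).
It also fails if it takes over 38 s, if anything falls off the work surface, if the arm or the gripper's body presses on something with over 40 N, if the wrist force passes 120 N, or if a joint passes its speed limit or range.

## Working session

There is one attempt and no reset: what is moved stays moved. The work goes in short steps, Python scripts to look and compute and a tool call to move; the robot and the scene stay as the last step left them, time stands still between calls to the robot, and variables do not carry over. Pictures are saved under pics/ and viewed, at most 10 in all, crops included, and the job is handed in when it is done.

Besides the shell and the picture viewer there is one more tool, called after "Call:" by a JSON object that holds its "fn" and its "kwargs". arm_command: Moves the arm, as the interface text tells. Its arguments: {"type":"object","properties":{"deltas":{"type":"array"}},"required":["deltas"]}

```bash
mkdir -p pics; ls; cat > h.py <<'E'
import numpy as np, cv2
from cell import *
def grab(n):
    p=camera_params(n); im,d=get_image(n); np.savez(f'pics/{n}.npz',im=im,d=d,K=p['camera_matrix'],E=p['extrinsics'])
    return np.array(im),np.array(d),np.array(p['camera_matrix']),np.array(p['extrinsics'])
def cloud(d,K,E):
    v,u=np.indices(d.shape); P=np.stack([(u-K[0,2])/K[0,0]*d,(v-K[1,2])/K[1,1]*d,d],-1)
    return P@E[:3,:3].T+E[:3,3]
def load(n):
    z=np.load(f'pics/{n}.npz'); return z['im'],z['d'],z['K'],z['E']
E
python3 - <<'E'
from h import *
s=read_state(); print(s)
for n in ('scene','top'):
    im,d,K,E=grab(n); cv2.imwrite(f'pics/{n}0.png',im[...,::-1]); print(n,K.round(1).tolist(),E.round(3).tolist())
E
```

```text
pics
{'clock': 0.0, 'qpos': array([ 1.27624189,  0.62932904,  0.038419  ,  1.51837666, -0.02698365,
        0.99630154, -0.01998797]), 'qd': array([-0.00029506, -0.00107546, -0.00155952,  0.00098062,  0.00091507,
       -0.00259549,  0.00017064]), 'tau': array([ 2.48727042e-05, -5.63395214e+01,  1.22663241e+00, -1.93443096e+01,
        1.10309984e-02,  1.06751028e-02,  2.70329150e-05]), 'eef_pos': array([ 147.29064951, -632.44542282,  230.39698298]), 'tool_rot': array([-3.13969560e+00,  2.45898902e-05,  2.28793761e-01]), 'force': array([-0.68808265, -0.79538083, -0.40483335]), 'torque': array([ 0.02111153,  0.00453664, -0.03705273]), 'gripper_force': 0.0, 'width': 85.48515612604048}
scene [[401.5, 0.0, 283.5], [0.0, 401.5, 207.9], [0.0, 0.0, 1.0]] [[0.821, -0.391, 0.417, 215.839], [-0.571, -0.573, 0.587, -546.157], [0.009, -0.72, -0.694, 754.182], [0.0, 0.0, 0.0, 1.0]]
top [[389.5, 0.0, 277.0], [0.0, 389.5, 206.6], [0.0, 0.0, 1.0]] [[0.027, -0.991, 0.129, 496.324], [-0.999, -0.031, -0.032, 57.093], [0.035, -0.128, -0.991, 889.657], [0.0, 0.0, 0.0, 1.0]]
```

View pics/top0.png

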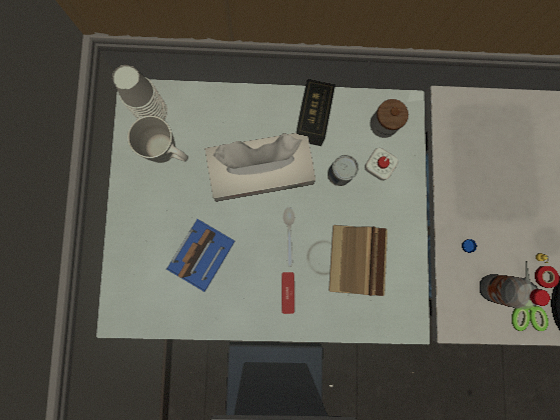

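View pics/scene0.png

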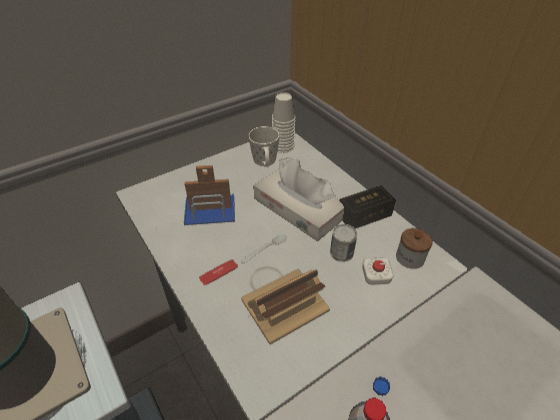

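```bash
python3 - <<'E'
from h import *
for n in ('top','scene'):
    im,d,K,E=load(n); W=cloud(d,K,E); hsv=cv2.cvtColor(im,cv2.COLOR_RGB2HSV)
    reg={'top':((160,240,215,295),(325,395,220,300)),'scene':((180,245,160,225),(235,335,265,340))}[n]
    for nm,(u0,u1,v0,v1) in zip(('rack','stand'),reg):
        c=(slice(v0,v1),slice(u0,u1)); H=hsv[c]; P=W[c]; ok=(d[c]>0)
        print(n,nm,'table z med',np.median(P[...,2][ok]).round(1))
        if nm=='rack':
            m=ok&(H[...,0]>100)&(H[...,0]<130)&(H[...,1]>120)&(P[...,2]<40)
            r=cv2.minAreaRect(P[m][:,:2].astype(np.float32)); print(' tray',m.sum(),r,np.median(P[m][:,2]))
            # robust board: points higher than 75
            b=ok&(P[...,2]>75); q=P[b]
            for lo,hi in((75,108),(108,130),(130,165)):
                k=q[(q[:,2]>lo)&(q[:,2]<hi)]
                if len(k)>4: print(' board',lo,hi,len(k),k.mean(0).round(1),cv2.minAreaRect(k[:,:2].astype(np.float32)),k[:,2].max())
        else:
            m=ok&(P[...,2]>5); q=P[m]
            print(' stand all',m.sum(),cv2.minAreaRect(q[:,:2].astype(np.float32)),q[:,2].max())
            print(' z hist',np.histogram(q[:,2],bins=np.arange(0,110,8))[0])
            for lo,hi in((8,28),(28,50),(50,65),(65,80),(80,100)):
                k=q[(q[:,2]>lo)&(q[:,2]<hi)]
                if len(k)>4: print(' ',lo,hi,len(k),cv2.minAreaRect(k[:,:2].astype(np.float32)))
    s=[reg[0],reg[1]]
    T=[cv2.resize(im[v0:v1,u0:u1],(390,390*(v1-v0)//(u1-u0))) for u0,u1,v0,v1 in s]
    h=max(t.shape[0] for t in T); T=[cv2.copyMakeBorder(t,0,h-t.shape[0],0,0,0) for t in T]
    cv2.imwrite(f'pics/crop_{n}.png',np.hstack(T)[...,::-1])
E
```

```text
top rack table z med 1.8
 tray 1504 ((498.14556884765625, 196.80099487304688), (97.26045227050781, 127.79507446289062), 61.267616271972656) 8.218885318645505
 board 75 108 280 [500.3 194.4  97.3] ((501.42181396484375, 196.1448974609375), (10.506427764892578, 109.22795104980469), 61.63473892211914) 107.24307208043422
 board 108 130 41 [500.  191.8 119.7] ((500.16949462890625, 191.4137725830078), (7.027740478515625, 39.055885314941406), 71.72085571289062) 129.92096859476385
 board 130 165 144 [501.  195.4 145.9] ((501.0873107910156, 196.14862060546875), (10.212898254394531, 40.24530792236328), 61.76893615722656) 150.96076922213763
top stand table z med 20.4
 stand all 3716 ((496.0794372558594, -165.66204833984375), (143.8096160888672, 156.5092010498047), 87.03759002685547) 90.86231662293426
 z hist [ 22 821 175 198 196 206 214 390 756 486 187  65   0]
  8 28 1097 ((496.4021911621094, -156.250244140625), (125.32945251464844, 149.57154846191406), 86.74473571777344)
  28 50 548 ((497.239013671875, -130.2982177734375), (18.418460845947266, 140.79808044433594), 88.2680435180664)
  50 65 636
[... 1083 characters left out ...]
163.57298278808594), 87.00080108642578) 90.86731484785275
 z hist [  56 1604  133  355  228  161   84  122  530  250  248   78    0]
  8 28 1866 ((497.2936706542969, -158.14111328125), (125.818115234375, 150.3920135498047), 86.89927673339844)
  28 50 627 ((493.69061279296875, -158.74908447265625), (69.8634262084961, 135.94459533691406), 87.11518096923828)
  50 65 208 ((494.3206787109375, -177.66488647460938), (54.28284454345703, 146.10365295410156), 77.80009460449219)
  65 80 766 ((496.7191467285156, -173.6829376220703), (51.76905059814453, 142.9329376220703), 86.53201293945312)
  80 100 326 ((497.2090759277344, -164.6596221923828), (15.37757396697998, 142.23365783691406), 86.96703338623047)
```

View pics/crop_top.png

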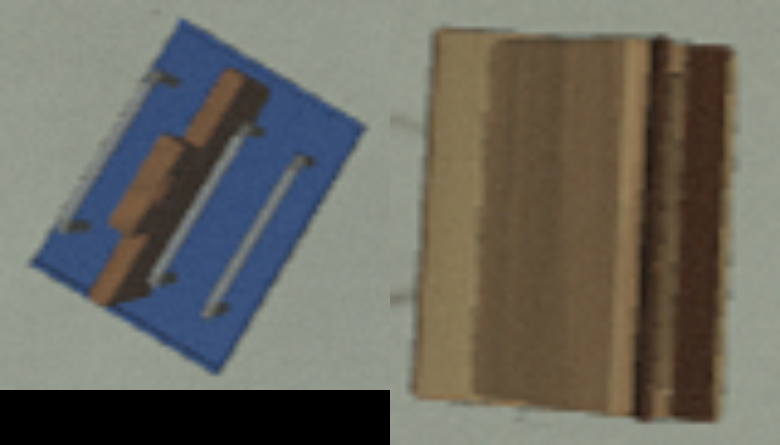

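View pics/crop_scene.png

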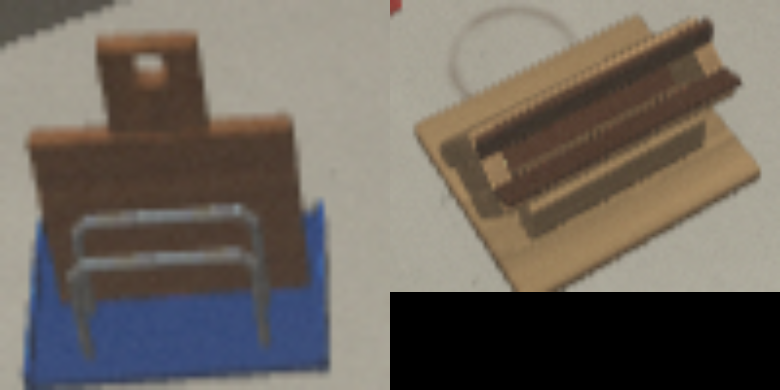

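```bash
python3 - <<'E'
from h import *
a=np.deg2rad(86.85); X=np.array([np.cos(a),np.sin(a)]); Y=np.array([-np.sin(a),np.cos(a)]); O=np.array([496.8,-157.2])
cv=np.full((560,780,3),255,np.uint8)
for n,c in(('top',(255,0,0)),('scene',(0,0,255))):
    im,d,K,E=load(n); P=cloud(d,K,E)[d>0]; q=P[:,:2]-O; s=q@X; t=q@Y; z=P[:,2]
    k=(abs(t)<50)&(abs(s)<80)&(z>-5)&(z<110)
    for si,zi in zip(s[k],z[k]): cv2.circle(cv,(int(400+5*si),int(530-5*zi)),1,c,-1)
    m=(abs(s)<80)&(z>30)&(z<100)&(abs(t)<100)
    print(n,'t-range z>60', np.percentile(t[m&(z>60)],[0,1,99,100]).round(1),'base',np.percentile(t[(abs(s)<55)&(z>6)&(z<20)&(abs(t)<90)],[0,1,99,100]).round(1))
    for lo in range(30,95,5):
        j=k&(z>=lo)&(z<lo+5); print(lo,np.sort(s[j])[::max(1,j.sum()//12)].round(0))
for g in range(-80,81,20): cv2.putText(cv,str(g),(400+5*g,550),0,.4,(0,0,0)); cv2.line(cv,(400+5*g,0),(400+5*g,530),(210,210,210))
for g in range(0,101,10): cv2.line(cv,(0,530-5*g),(780,530-5*g),(210,210,210)); cv2.putText(cv,str(g),(2,530-5*g),0,.4,(0,0,0))
cv2.imwrite('pics/prof.png',cv)
E
```

```text
top t-range z>60 [-70.6 -68.5  70.1  71.3] base [-74.4 -73.8  74.8  75.6]
30 [28. 29. 30. 30. 31. 31. 31. 32. 32. 32. 33. 33. 34.]
35 [25. 26. 27. 27. 27. 28. 28. 28. 29. 29. 30. 30. 31.]
40 [21. 23. 23. 24. 24. 25. 25. 25. 26. 26. 27. 27. 28.]
45 [17. 20. 20. 21. 21. 22. 22. 22. 23. 23. 24. 24. 25.]
50 [14. 16. 17. 17. 18. 18. 19. 19. 19. 20. 20. 21. 22.]
55 [-24. -22. -21. -21. -20.  14.  14.  15.  16.  16.  16.  17.  20.]
60 [-41. -28. -26. -25. -24. -23. -22. -21.  10.  12.  12.  13.  15.]
65 [-40. -37. -35. -34. -32. -31. -30. -28. -26.   6.   9.  10.  12.]
70 [-39. -38. -37. -35.  -8.  -5.   4.   5.   6.   6.   7.   8.   9.]
75 [-8. -7. -6. -4. -3. -2. -1.  0.  1.  2.  3.  4.  6.]
80 [-9. -7. -7. -7. -7. -7. -7. -7. -2. -1.  0.  1.  2.]
85 [-12. -11. -11. -10. -10.  -9.  -9.  -8.  -8.  -7.  -7.  -7.]
90 [-9. -9.]
scene t-range z>60 [-72.2 -70.9  70.2  70.9] base [-75.8 -73.8  74.2  87.9]
30 [-37. -36. -35. -34.   2.   4.   5.   6.   6.   7.   8.   9.  10.]
35 [-36. -36. -36. -35. -35. -35. -35. -35. -34. -32.  -9.  -7.]
40 [-37. -35. -35. -34. -34. -34. -33. -33. -32. -32. -32. -31. -30. -11.]
45 [-34. -15. -15. -14. -14. -13. -13. -13.]
50 [-37. -37. -37. -37. -36. -36. -36. -36. -36. -36. -35. -18. -18. -18.
 -18. -17. -17. -16. -16. -16.]
55 [-38. -38. -37. -37. -37. -37. -37. -37. -36. -36. -36. -21. -20.]
60 [-39. -28. -27. -26. -25. -25. -24. -24. -24. -24. -23. -23. -23. -22.
  12.  12.]
65 [-42. -41. -40. -38. -35. -34. -33. -32. -30. -29. -28. -27.   9.]
70 [-42. -41. -40. -39. -39. -38. -37. -37. -36. -13. -13. -12. -12.]
75 [-15. -14. -13. -13. -13. -12. -12.  -2.  -2.  -1.   0.   1.   2.]
80 [-14. -13. -13. -13. -13. -13. -12. -12. -12. -12.  -3.  -2.  -1.  -0.]
85 [-14. -13. -13. -12. -12. -12. -11. -11. -10. -10. -10.  -9.  -8.]
90 [-12. -11. -10. -10.]
```

View pics/prof.png

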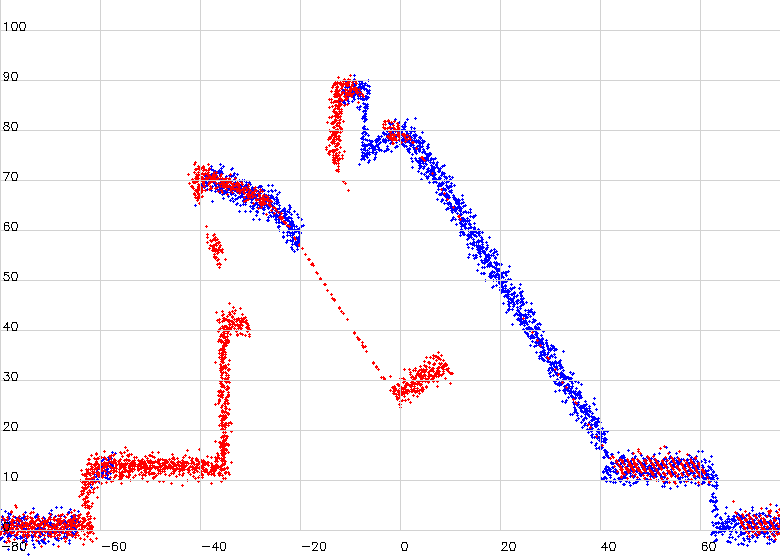

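Call:
{"fn": "arm_command", "kwargs": {"deltas": [{"dx": 0.333, "dy": 0.333, "dz": 0, "yaw": 70, "jaw": 0.5}, {"dx": 0.333, "dy": 0.333, "dz": 0, "yaw": 70, "jaw": 0.5}, {"dx": 0.333, "dy": 0.333, "dz": 0, "yaw": 70, "jaw": 0.5}, {"dx": 0.333, "dy": 0.333, "dz": 0, "yaw": 70, "jaw": 0.5}, {"dx": 0.333, "dy": 0.333, "dz": 0, "yaw": 70, "jaw": 0.5}, {"dx": 0.333, "dy": 0.333, "dz": 0, "yaw": 70, "jaw": 0.5}, {"dx": 0.333, "dy": 0.333, "dz": 0, "yaw": 70, "jaw": 0.5}, {"dx": 0.333, "dy": 0.333, "dz": 0, "yaw": 70, "jaw": 0.5}, {"dx": 0.333, "dy": 0.333, "dz": 0, "yaw": 70, "jaw": 0.5}, {"dx": 0.354, "dy": 0.829, "dz": 0, "yaw": 138.5, "jaw": 0.5}, {"dx": 0.354, "dy": 0.829, "dz": 0, "yaw": 138.5, "jaw": 0.5}, {"dx": 0.354, "dy": 0.829, "dz": 0, "yaw": 138.5, "jaw": 0.5}, {"dx": 0.354, "dy": 0.829, "dz": 0, "yaw": 138.5, "jaw": 0.5}, {"dx": 0.354, "dy": 0.829, "dz": 0, "yaw": 138.5, "jaw": 0.5}, {"dx": 0.354, "dy": 0.829, "dz": 0, "yaw": 138.5, "jaw": 0.5}, {"dx": 0.354, "dy": 0.829, "dz": 0, "yaw": 138.5, "jaw": 0.5}, {"dx": 0.354, "dy": 0.829, "dz": 0, "yaw": 138.5, "jaw": 0.5}, {"dx": 0.354, "dy": 0.829, "dz": 0, "yaw": 138.5, "jaw": 0.5}, {"dx": 0.354, "dy": 0.829, "dz": 0, "yaw": 138.5, "jaw": 0.5}, {"dx": 0.354, "dy": 0.829, "dz": 0, "yaw": 138.5, "jaw": 0.5}]}}

```text
clock: 2.1
eef_pos: [500.5, 203.3, 231.7]
tool_rot: [3.137, -0.002, 2.654]
force: [-0.9, -0.3, 0.3]
width: 42.9
gripper_force: 0.0
```

Call:
{"fn": "arm_command", "kwargs": {"deltas": [{"dx": 0, "dy": 0, "dz": 0, "jaw": 0.5}, {"dx": 0, "dy": 0, "dz": 0, "jaw": 0.5}]}}

```text
invalid input at $.deltas[0]: expected keys dx, dy, dz, yaw, jaw
```

Call:
{"fn": "arm_command", "kwargs": {"deltas": [{"dx": 0, "dy": 0, "dz": 0, "yaw": 0, "jaw": 0.5}, {"dx": 0, "dy": 0, "dz": 0, "yaw": 0, "jaw": 0.5}, {"dx": 0, "dy": 0, "dz": -0.03, "yaw": 0, "jaw": 0.5}, {"dx": 0, "dy": 0, "dz": -0.03, "yaw": 0, "jaw": 0.5}]}}

```text
clock: 2.5
eef_pos: [499.9, 191.5, 198.6]
tool_rot: [-3.135, -0.003, 2.643]
force: [-0.5, -0.6, 0.1]
width: 42.7
gripper_force: 0.0
```

Call:
{"fn": "arm_command", "kwargs": {"deltas": [{"dx": 0, "dy": 0, "dz": 0, "yaw": 0, "jaw": 0.5}, {"dx": 0, "dy": 0, "dz": 0, "yaw": 0, "jaw": 0.5}, {"dx": 0, "dy": 0, "dz": 0, "yaw": 0, "jaw": 0.5}, {"dx": 0, "dy": 0, "dz": 0, "yaw": 0, "jaw": 0.5}]}}

```text
clock: 2.9
eef_pos: [501.9, 195.9, 202.1]
tool_rot: [3.141, 0.001, 2.646]
force: [-0.2, 0.5, -0.5]
width: 42.9
gripper_force: 0.0
```

```bash
python3 - <<'E'
from h import *
s=read_state(); print(s['eef_pos'],s['tool_rot'],s['qpos'].round(2))
im,d,K,E=grab('wrist'); cv2.imwrite('pics/w1.png',im[...,::-1])
s=read_state(); print(s['eef_pos'],s['tool_rot'])
E
```

```text
[501.89108707 195.90310626 202.08410897] [3.14067833e+00 9.20470262e-04 2.64569965e+00] [-0.    0.57 -0.64  1.85  0.44  0.86  0.22]
[501.78163536 195.94031022 201.91559492] [3.14086308e+00 7.33986477e-04 2.64586244e+00]
```

View pics/w1.png

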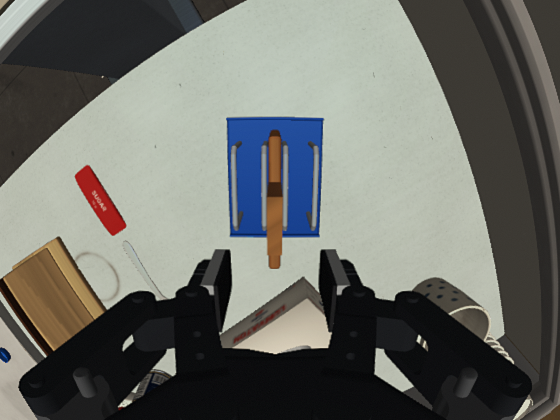

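The wrist view shows the board edge-on at col 274, midway between the pads (cols 230 and 320) and square to them. I'm descending and gripping.

Call:
{"fn": "arm_command", "kwargs": {"deltas": [{"dx": 0, "dy": 0, "dz": -0.03, "yaw": 0, "jaw": 0.5}, {"dx": 0, "dy": 0, "dz": -0.06, "yaw": 0, "jaw": 0.5}, {"dx": 0, "dy": 0, "dz": -0.081, "yaw": 0, "jaw": 0.5}, {"dx": 0, "dy": 0, "dz": -0.081, "yaw": 0, "jaw": 0.5}, {"dx": 0, "dy": 0, "dz": -0.081, "yaw": 0, "jaw": 0.5}, {"dx": 0, "dy": 0, "dz": -0.081, "yaw": 0, "jaw": 0}, {"dx": 0, "dy": 0, "dz": -0.081, "yaw": 0, "jaw": 0}, {"dx": 0, "dy": 0, "dz": -0.081, "yaw": 0, "jaw": 0}, {"dx": 0, "dy": 0, "dz": -0.081, "yaw": 0, "jaw": 0}, {"dx": 0, "dy": 0, "dz": -0.081, "yaw": 0, "jaw": 0}, {"dx": 0, "dy": 0, "dz": -0.081, "yaw": 0, "jaw": 0}]}}

```text
clock: 4.05
eef_pos: [502.3, 196.3, 121.6]
tool_rot: [3.14, 0.002, 2.646]
force: [0.2, -0.8, 6.2]
width: 9.3
gripper_force: 59.4
```

Call:
{"fn": "arm_command", "kwargs": {"deltas": [{"dx": 0, "dy": 0, "dz": 0.015, "yaw": 0, "jaw": 0}, {"dx": 0, "dy": 0, "dz": 0.03, "yaw": 0, "jaw": 0}, {"dx": 0, "dy": 0, "dz": 0.055, "yaw": 0, "jaw": 0}, {"dx": 0, "dy": 0, "dz": 0.085, "yaw": 0, "jaw": 0}, {"dx": 0, "dy": 0, "dz": 0.11, "yaw": 0, "jaw": 0}, {"dx": 0, "dy": -0.03, "dz": 0.11, "yaw": 5, "jaw": 0}, {"dx": 0, "dy": -0.07, "dz": 0.11, "yaw": 10, "jaw": 0}, {"dx": 0, "dy": -0.11, "dz": 0.11, "yaw": 15, "jaw": 0}, {"dx": 0, "dy": -0.15, "dz": 0.11, "yaw": 20, "jaw": 0}, {"dx": 0, "dy": -0.19, "dz": 0.11, "yaw": 25.2, "jaw": 0}, {"dx": 0, "dy": -0.23, "dz": 0.11, "yaw": 25.2, "jaw": 0}, {"dx": 0, "dy": -0.27, "dz": 0.11, "yaw": 25.2, "jaw": 0}, {"dx": 0, "dy": -0.31, "dz": 0.11, "yaw": 25.2, "jaw": 0}, {"dx": -0.006, "dy": -0.34, "dz": 0.11, "yaw": 25.2, "jaw": 0}, {"dx": -0.006, "dy": -0.36, "dz": 0.11, "yaw": 25.2, "jaw": 0}, {"dx": -0.006, "dy": -0.3735, "dz": 0.11, "yaw": 25.2, "jaw": 0}, {"dx": -0.006, "dy": -0.3735, "dz": 0.11, "yaw": 25.2, "jaw": 0}, {"dx": -0.006, "dy": -0.3735, "dz": 0.11, "yaw": 25.2, "jaw": 0}, {"dx": -0.006, "dy": -0.3735, "dz": 0.11, "yaw": 25.2, "jaw": 0}]}}

```text
clock: 5.95
eef_pos: [495.8, -175.7, 230.6]
tool_rot: [3.141, 0.0, 3.088]
force: [-0.5, -0.9, -1.0]
width: 9.1
gripper_force: 58.7
```

```bash
cat > m.py <<'E'
from h import *
import sys
a=np.deg2rad(86.85); X=np.array([np.cos(a),np.sin(a)]); Y=np.array([-np.sin(a),np.cos(a)]); O=np.array([496.8,-157.2])
def prof(out=None,zmin=-5):
    s=read_state(); e=s['eef_pos']; print('tcp s,t,z',((e[:2]-O)@X).round(1),((e[:2]-O)@Y).round(1),e[2].round(1),s['tool_rot'].round(3),s['force'].round(1),s['width'].round(1))
    cv=np.full((560,780,3),255,np.uint8); R={}
    for n,c in(('top',(255,0,0)),('scene',(0,0,255))):
        im,d,K,E=grab(n); P=cloud(d,K,E); hsv=cv2.cvtColor(im,cv2.COLOR_RGB2HSV); q=P[...,:2]-O; S=q@X; T=q@Y; Z=P[...,2]
        k=(d>0)&(abs(T)<75)&(abs(S)<90)&(Z>zmin)&(Z<260)
        for si,ti,zi in zip(S[k],T[k],Z[k]):
            cv2.circle(cv,(int(200+3*np.clip(si,-60,60)),int(550-2.2*zi)),1,c,-1); cv2.circle(cv,(int(580+2*ti),int(550-2.2*zi)),1,c,-1)
        R[n]=(S[k],T[k],Z[k],hsv[k]); cv2.imwrite(f'pics/{n}_l.png',im[...,::-1])
    for g in range(0,250,20): cv2.line(cv,(0,int(550-2.2*g)),(780,int(550-2.2*g)),(215,215,215)); cv2.putText(cv,str(g),(2,int(550-2.2*g)),0,.4,(0,0,0))
    if out: cv2.imwrite(out,cv)
    return R
E
python3 - <<'E'
from m import *
R=prof('pics/p2.png')
for n,(S,T,Z,h) in R.items():
    for lo in range(100,250,10):
        j=(Z>=lo)&(Z<lo+10)&(abs(S+20)<40)
        if j.sum()>5: print(n,lo,j.sum(),'S',np.percentile(S[j],[5,50,95]).round(1),'T',np.percentile(T[j],[2,50,98]).round(1))
E
```

```text
Traceback (most recent call last):
  File "m.py", line 5, in prof
    s=read_state(); e=s['eef_pos']; print('tcp s,t,z',((e[:2]-O)@X).round(1),((e[:2]-O)@Y).round(1),e[2].round(1),s['tool_rot'].round(3),s['force'].round(1),s['width'].round(1))
                                                                                                                                                             ^^^^^^^^^^^^^^^^
AttributeError: 'float' object has no attribute 'round'
```

```bash
sed -i "s/s\['width'\].round(1)/round(s['width'],1)/" m.py
python3 - <<'E'
from m import *
R=prof('pics/p2.png')
for n,(S,T,Z,h) in R.items():
    for lo in range(100,250,10):
        j=(Z>=lo)&(Z<lo+10)&(abs(S+20)<40)
        if j.sum()>5: print(n,lo,j.sum(),'S',np.percentile(S[j],[5,50,95]).round(1),'T',np.percentile(T[j],[2,50,98]).round(1))
E
```

```text
tcp s,t,z -18.6 -0.0 230.6 [3.141 0.    3.088] [-0.5 -0.9 -1. ] 9.1
top 110 6 S [-13.9 -13.6 -13.1] T [-41.9  47.3  53.8]
top 120 64 S [-13.5 -12.9 -12.3] T [-51.3   2.5  51. ]
top 130 63 S [-13.6 -12.9 -12.3] T [-51.2  20.5  54. ]
top 140 63 S [-13.5 -13.  -12.3] T [-51.8  16.3  53.4]
top 150 64 S [-13.8 -13.  -12.3] T [-51.3  20.7  52.8]
top 160 61 S [-13.5 -12.9 -12.5] T [-51.   19.4  52.6]
top 170 82 S [-13.7 -12.9 -12.4] T [-51.4  16.4  54. ]
top 180 68 S [-13.7 -12.9 -12.5] T [-51.2  16.9  52.4]
top 190 87 S [-13.6 -13.  -12.3] T [-51.1  18.2  52.2]
top 200 111 S [-21.5 -13.1 -12.2] T [-52.7 -18.8  53.9]
top 210 199 S [-21.4 -16.8 -13. ] T [-50.4  21.   53.4]
top 220 17 S [-13.5 -12.8 -12.4] T [-18.3  12.2  19.1]
top 230 18 S [-13.6 -13.  -12.3] T [-18.1  13.7  20.4]
top 240 20 S [-13.4 -12.9  -6.7] T [-18.  12.  20.]
scene 120 148 S [-24.6 -23.6 -22. ] T [-49.5   5.6  54.2]
scene 130 159 S [-24.8 -23.5 -22.3] T [-51.2   3.5  54.3]
scene 140 164 S [-24.6 -23.4 -22.1] T [-51.6   4.1  53.9]
scene 150 160 S [-24.5 -23.5 -22.3] T [-50.6   5.7  54. ]
scene 160 168 S [-24.8 -23.6 -22.2] T [-51.4   4.2  54.1]
scene 170 178 S [-24.6 -23.5 -22.1] T [-51.1   2.4  54.1]
scene 180 177 S [-24.6 -23.6 -22.1] T [-51.    7.1  54. ]
scene 190 196 S [-24.7 -23.5 -22.1] T [-51.4   4.6  54.2]
scene 200 196 S [-24.6 -23.5 -22.1] T [-51.5   4.2  54.1]
scene 210 231 S [-24.5 -21.8 -15.5] T [-52.4   8.5  52.9]
scene 220 55 S [-24.4 -23.4 -16.8] T [-19.4  11.6  19.8]
scene 230 48 S [-33.3 -24.2 -17.2] T [-18.8  11.5  19.8]
scene 240 84 S [-37.  -29.2 -15.7] T [-7.9  7.2 19.6]
```

Call:
{"fn": "arm_command", "kwargs": {"deltas": [{"dx": 0.001, "dy": 0, "dz": 0, "yaw": 0, "jaw": 0}, {"dx": 0.001, "dy": 0, "dz": 0, "yaw": 0, "jaw": 0}, {"dx": 0.001, "dy": 0, "dz": -0.015, "yaw": 0, "jaw": 0}, {"dx": 0.001, "dy": 0, "dz": -0.03, "yaw": 0, "jaw": 0}, {"dx": 0.001, "dy": 0, "dz": -0.04, "yaw": 0, "jaw": 0}, {"dx": 0.001, "dy": 0, "dz": -0.046, "yaw": 0, "jaw": 0}, {"dx": 0.001, "dy": 0, "dz": -0.049, "yaw": 0, "jaw": 0}, {"dx": 0.001, "dy": 0, "dz": -0.049, "yaw": 0, "jaw": 0}, {"dx": 0.001, "dy": 0, "dz": -0.049, "yaw": 0, "jaw": 0}]}}

```text
clock: 6.95
eef_pos: [496.8, -177.5, 181.7]
tool_rot: [-3.142, 0.001, 3.086]
force: [0.6, 0.1, -0.7]
width: 9.0
gripper_force: 58.8
```

```bash
python3 - <<'E'
from m import *
R=prof('pics/p3.png')
for n,(S,T,Z,h) in R.items():
    for lo in range(100,200,20):
        j=(Z>=lo)&(Z<lo+20)&(abs(S+20)<40)
        if j.sum()>5: print(n,lo,j.sum(),'S',np.percentile(S[j],[5,50,95]).round(1),'T',np.percentile(T[j],[2,50,98]).round(1))
E
```

```text
tcp s,t,z -20.3 -1.2 181.7 [-3.142e+00  1.000e-03  3.086e+00] [ 0.6  0.1 -0.7] 9.0
top 100 120 S [-15.4 -14.7 -14. ] T [-52.5  16.3  52.7]
top 120 120 S [-15.4 -14.8 -14.1] T [-52.8  14.7  51.6]
top 140 141 S [-15.8 -14.7 -14.1] T [-52.5  16.3  52.8]
top 160 209 S [-23.  -18.2 -14.4] T [-53.3  13.6  52.2]
top 180 28 S [-15.2 -14.5  -9.1] T [-19.2  11.3  18.5]
scene 100 293 S [-26.4 -25.3 -24.1] T [-52.3   1.6  52.7]
scene 120 316 S [-26.2 -25.3 -23.9] T [-53.3   4.5  53.1]
scene 140 323 S [-26.4 -25.2 -23.6] T [-53.1   2.9  52.9]
scene 160 274 S [-25.9 -23.9 -17.4] T [-53.    8.7  51.2]
scene 180 102 S [-38.8 -26.2 -18.9] T [-8.2  9.1 18.7]
```

View pics/p3.png

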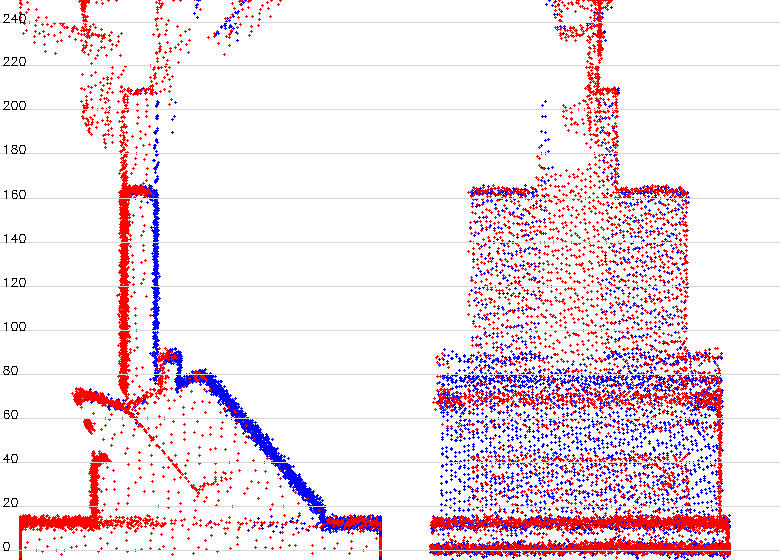

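The board hangs upright with its lower edge in the mouth, just above the lower lip. I'll touch down, loosen the jaws, then tilt the board over.

Call:
{"fn": "arm_command", "kwargs": {"deltas": [{"dx": 0, "dy": 0, "dz": -0.002, "yaw": 0, "jaw": 0}, {"dx": 0, "dy": 0, "dz": -0.004, "yaw": 0, "jaw": 0}, {"dx": 0, "dy": 0, "dz": -0.004, "yaw": 0, "jaw": 0}]}}

```text
clock: 7.35
eef_pos: [496.8, -177.6, 178.1]
tool_rot: [-3.141, 0.001, 3.086]
force: [-1.0, 1.0, 6.1]
width: 9.2
gripper_force: 59.8
```

Call:
{"fn": "arm_command", "kwargs": {"deltas": [{"dx": 0, "dy": -0.003, "dz": 0, "yaw": 0, "jaw": 0.25}, {"dx": 0, "dy": -0.006, "dz": -0.001, "yaw": 0, "jaw": 0.35}, {"dx": -0.001, "dy": -0.01, "dz": -0.002, "yaw": 0, "jaw": 0.35}, {"dx": -0.001, "dy": -0.015, "dz": -0.004, "yaw": 0, "jaw": 0.35}, {"dx": -0.001, "dy": -0.02, "dz": -0.006, "yaw": 0, "jaw": 0.35}, {"dx": -0.001, "dy": -0.025, "dz": -0.008, "yaw": 0, "jaw": 0.35}, {"dx": -0.002, "dy": -0.03, "dz": -0.01, "yaw": 0, "jaw": 0.35}, {"dx": -0.002, "dy": -0.03, "dz": -0.01, "yaw": 0, "jaw": 0.35}]}}

```text
clock: 8.15
eef_pos: [493.9, -208.7, 166.8]
tool_rot: [-3.141, -0.001, 3.084]
force: [-0.1, 0.4, 0.6]
width: 29.7
gripper_force: 0.0
```

```bash
python3 - <<'E'
from m import *
R=prof('pics/p4.png')
E
```

```text
tcp s,t,z -51.5 0.0 166.8 [-3.141e+00 -1.000e-03  3.084e+00] [-0.1  0.4  0.6] 29.7
```

View pics/p4.png

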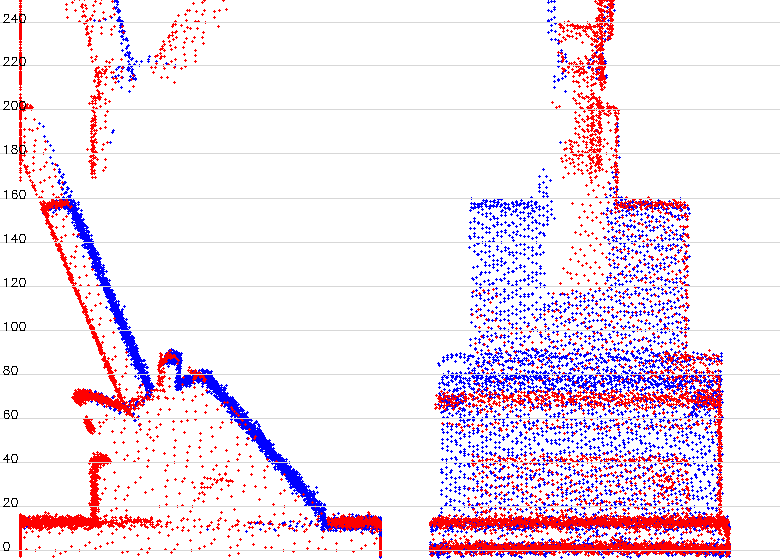

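Call:
{"fn": "arm_command", "kwargs": {"deltas": [{"dx": 0, "dy": -0.005, "dz": -0.003, "yaw": 0, "jaw": 0.35}, {"dx": 0, "dy": -0.01, "dz": -0.006, "yaw": 0, "jaw": 0.35}, {"dx": -0.001, "dy": -0.015, "dz": -0.009, "yaw": 0, "jaw": 0.35}, {"dx": -0.001, "dy": -0.02, "dz": -0.012, "yaw": 0, "jaw": 0.35}, {"dx": -0.001, "dy": -0.025, "dz": -0.015, "yaw": 0, "jaw": 0.35}, {"dx": -0.001, "dy": -0.025, "dz": -0.015, "yaw": 0, "jaw": 0.35}, {"dx": -0.001, "dy": -0.025, "dz": -0.015, "yaw": 0, "jaw": 0.35}]}}

```text
clock: 8.95
eef_pos: [493.4, -232.6, 152.3]
tool_rot: [3.141, -0.0, 3.086]
force: [-0.2, 0.1, -0.2]
width: 30.3
gripper_force: 0.4
```

```bash
cat >> m.py <<'E'
def face(R):
    S,T,Z,h=R['top']; j=(Z>95)&(Z<160)&(abs(T)<60)&(S>-90)&(S<-10)
    for lo in range(80,200,10):
        k=(Z>=lo)&(Z<lo+10)&(S<-12)
        if k.sum()>4: print(lo,k.sum(),'S',np.percentile(S[k],[5,50,95]).round(1),'T',np.percentile(T[k],[2,98]).round(1))
E
python3 - <<'E'
from m import *
R=prof('pics/p5.png'); face(R)
E
```

```text
tcp s,t,z -75.5 -0.7 152.3 [ 3.141 -0.     3.086] [-0.2  0.1 -0.2] 30.3
80 208 S [-26.8 -23.8 -20.9] T [-54.8  51.8]
90 224 S [-32.7 -29.4 -26.2] T [-52.8  51.8]
100 228 S [-37.5 -34.7 -31.5] T [-52.7  51.7]
110 225 S [-42.7 -39.8 -37. ] T [-52.8  52.2]
120 255 S [-48.3 -45.1 -42. ] T [-52.5  51.7]
130 202 S [-53.4 -50.1 -47.2] T [-52.5  52.1]
140 223 S [-66.8 -56.1 -52.7] T [-54.2  52.8]
150 173 S [-65.3 -61.2 -57.8] T [-52.2  51.7]
160 30 S [-69.1 -66.1 -62.9] T [-20.2  19.2]
170 11 S [-74.6 -71.9 -60.3] T [-20.5  18.1]
180 7 S [-76.9 -75.3 -74.1] T [-16.   19.3]
190 10 S [-53.  -49.  -46.1] T [-13.3  11.8]
```

Call:
{"fn": "arm_command", "kwargs": {"deltas": [{"dx": 0, "dy": -0.005, "dz": -0.003, "yaw": 0, "jaw": 0.35}, {"dx": 0, "dy": -0.01, "dz": -0.006, "yaw": 0, "jaw": 0.35}, {"dx": 0, "dy": -0.012, "dz": -0.008, "yaw": 0, "jaw": 0.35}, {"dx": 0, "dy": -0.012, "dz": -0.008, "yaw": 0, "jaw": 0.35}, {"dx": 0, "dy": -0.012, "dz": -0.008, "yaw": 0, "jaw": 0.35}]}}

```text
clock: 9.55
eef_pos: [495.5, -238.5, 146.0]
tool_rot: [3.134, 0.003, 3.089]
force: [-2.3, 10.1, 15.5]
width: 30.0
gripper_force: 39.8
```

```bash
python3 - <<'E'
from m import *
R=prof('pics/p6.png'); face(R)
E
```

```text
tcp s,t,z -81.2 -3.2 146.0 [3.134e+00 3.000e-03 3.089e+00] [-2.3 10.1 15.5] 30.0
80 242 S [-29.  -25.3 -21.9] T [-53.   51.3]
90 230 S [-35.1 -31.5 -28.3] T [-53.9  50.7]
100 252 S [-41.2 -37.7 -33.9] T [-53.1  50. ]
110 265 S [-47.2 -44.1 -40.3] T [-52.9  50.3]
120 274 S [-53.7 -50.3 -46.7] T [-54.9  50.5]
130 210 S [-60.  -56.2 -52.8] T [-56.8  50.9]
140 283 S [-70.6 -63.8 -59. ] T [-55.   50.3]
150 37 S [-71.7 -68.5 -65.5] T [-22.4  22.6]
160 23 S [-76.8 -73.5 -71.1] T [-22.8  16.7]
170 9 S [-84.3 -82.6 -77.7] T [-22.8  16.9]
190 26 S [-59.4 -55.7 -52.5] T [-15.4   9.7]
```

Call:
{"fn": "arm_command", "kwargs": {"deltas": [{"dx": 0, "dy": 0.005, "dz": 0.002, "yaw": 0, "jaw": 0.4}, {"dx": 0, "dy": 0.005, "dz": 0.002, "yaw": 0, "jaw": 0.45}, {"dx": 0, "dy": 0.005, "dz": 0.002, "yaw": 0, "jaw": 0.45}, {"dx": 0, "dy": 0.005, "dz": 0.002, "yaw": 0, "jaw": 0.45}]}}

```text
clock: 10.05
eef_pos: [493.2, -240.3, 146.0]
tool_rot: [-3.141, -0.001, 3.085]
force: [0.4, -0.6, -0.0]
width: 38.2
gripper_force: 0.0
```

```bash
python3 - <<'E'
from m import *
R=prof('pics/p7.png'); face(R)
E
```

```text
tcp s,t,z -83.2 -0.9 146.0 [-3.141e+00 -1.000e-03  3.085e+00] [ 0.4 -0.6 -0. ] 38.2
80 274 S [-31.6 -27.2 -22.9] T [-53.3  51.4]
90 286 S [-39.  -34.8 -30.4] T [-53.9  50.5]
100 357 S [-51.3 -43.3 -38.7] T [-53.5  51.4]
110 122 S [-53.6 -49.7 -45.4] T [-46.5  46.6]
120 71 S [-60.6 -56.3 -52.7] T [-19.9  17.5]
130 33 S [-81.7 -65.8 -61.5] T [-21.   18.4]
140 42 S [-79.7 -72.7 -67.7] T [-21.1  17.5]
190 21 S [-58.8 -54.2 -50.2] T [-13.3  11.6]
```

Call:
{"fn": "arm_command", "kwargs": {"deltas": [{"dx": 0, "dy": 0, "dz": 0.02, "yaw": 0, "jaw": 0.5}, {"dx": 0, "dy": 0, "dz": 0.06, "yaw": 0, "jaw": 0.5}, {"dx": 0, "dy": 0, "dz": 0.1, "yaw": 0, "jaw": 0.5}, {"dx": -0.05, "dy": 0.04, "dz": 0.13, "yaw": 0, "jaw": 0.5}, {"dx": -0.05, "dy": 0.08, "dz": 0.13, "yaw": 0, "jaw": 0.5}, {"dx": -0.05, "dy": 0.12, "dz": 0.13, "yaw": 0, "jaw": 0.5}, {"dx": -0.05, "dy": 0.16, "dz": 0.13, "yaw": 0, "jaw": 0.5}, {"dx": -0.05, "dy": 0.2, "dz": 0.13, "yaw": 0, "jaw": 0.5}, {"dx": -0.05, "dy": 0.2, "dz": 0.13, "yaw": 0, "jaw": 0.5}]}}

```text
clock: 11.05
eef_pos: [443.5, -34.0, 277.2]
tool_rot: [3.14, 0.002, 3.095]
force: [-0.1, -0.1, -0.7]
width: 42.9
gripper_force: 0.0
```

```bash
python3 - <<'E'
from m import *
R=prof('pics/p8.png'); face(R)
s0=4.5; c,sn=np.cos(np.deg2rad(32)),np.sin(np.deg2rad(32))
for n,(S,T,Z,h) in R.items():
    w=-(S-s0)*sn+(Z-30)*c; x=(S-s0)*c+(Z-30)*sn
    for lo in range(60,150,8):
        k=(w>=lo)&(w<lo+8)&(abs(x)<20)
        if k.sum()>5: print(n,lo,k.sum(),'x',np.percentile(x[k],[5,50,95]).round(1),'T',np.percentile(T[k],[2,98]).round(1))
    k=(abs(x)<15)&(w>115); print('top w',np.percentile(w[k],[90,98]).round(1))
    k=(abs(x)<15)&(w>80)&(w<110)&(abs(T)>25); print('shoulder w',np.percentile(w[k],[80,90,98]).round(1))
E
```

```text
tcp s,t,z 120.1 60.0 277.2 [3.140e+00 2.000e-03 3.095e+00] [-0.1 -0.1 -0.7] 42.9
80 245 S [-31.5 -27.4 -22.7] T [-53.5  35.6]
90 229 S [-38.9 -34.8 -30.8] T [-54.3  34.6]
100 288 S [-50.7 -43.1 -38.1] T [-55.3  31.1]
110 116 S [-53.4 -49.8 -46. ] T [-37.7  22.7]
120 117 S [-67.3 -57.7 -53.5] T [-19.9  17.4]
130 60 S [-69.  -64.4 -60.2] T [-20.4   8.7]
140 62 S [-80.  -73.4 -69.9] T [-21.2  -1.7]
top 60 144 x [0.4 2.  3.9] T [-53.5  35.8]
top 68 146 x [-0.5  1.4  3.3] T [-55.3  35.1]
top 76 152 x [-1.   0.5  2.7] T [-53.3  34.3]
top 84 154 x [-2.   0.2  1.9] T [-53.3  31.4]
top 92 154 x [-7.4 -1.5  0.8] T [-53.9  28.6]
top 100 69 x [-2.8 -1.3  0.5] T [-20.7  17.9]
top 108 72 x [-4.3 -2.1 -0.3] T [-19.7  17.4]
top 116 66 x [-10.4  -3.1  -0.5] T [-20.1  10.6]
top 124 28 x [-4.9 -3.7 -2. ] T [-20.4   4.8]
top 132 56 x [-13.1  -5.1  -3. ] T [-21.2  -1.6]
top 140 10 x [-9.9 -5.8 -3.7] T [-20.6  -2.4]
top w [139.5 140.4]
shoulder w [93.9 94.7 96.1]
scene 60 41 x [-16.    1.8  16.4] T [-54.4  52.2]
scene 68 34 x [-0.7  1.1  1.6] T [-52.5  51.8]
scene 76 36 x [-2.9  0.4  0.8] T [-47.7  52.1]
scene 84 40 x [-7.6 -0.4  0.1] T [-52.2  52.4]
scene 92 164 x [-9.9 -4.8 -0.9] T [-54.5  51. ]
scene 100 22 x [-11.5  -1.9  -1.3] T [-19.9  17.7]
scene 108 20 x [-10.5  -2.6  -2. ] T [-21.7  17.3]
scene 116 26 x [-11.   -3.5  -2.7] T [-18.6  17.5]
scene 124 23 x [-13.9  -4.4  -3.6] T [-18.2  17.7]
scene 132 71 x [-14.3  -9.8  -4.5] T [-21.2  17.4]
scene 140 66 x [-14.3  -8.8  -5.2] T [-21.8  16.6]
top w [141.5 142.6]
shoulder w [95.7 96.4 97.3]
```

View pics/p8.png

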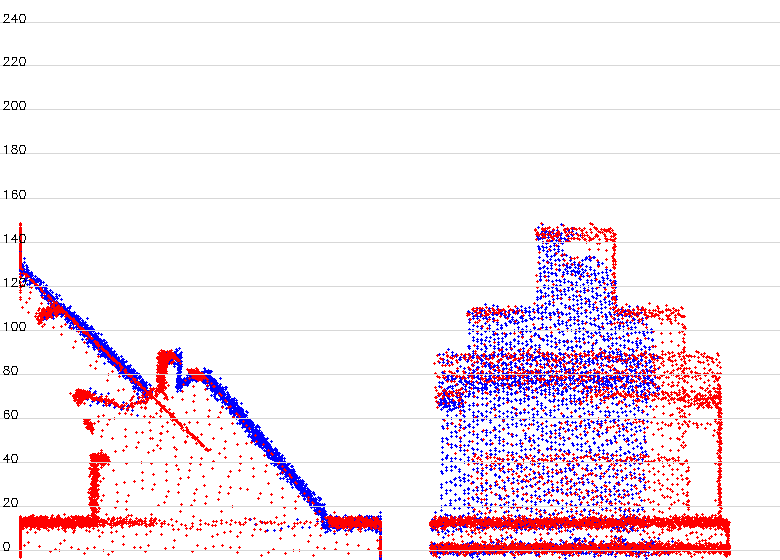

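The board's shoulder sits about 95 mm and its top about 140 mm up along the slot, so it is home. It is centred along the slot to about 1 mm and leans about 0.095 rad within the slot's play (limit 0.12). The gripper is clear.

```bash
python3 -c "
from cell import *
print(read_state()['qd'].round(3)); print(finish_job())"
```

```text
[ 0.035  0.011  0.03  -0.003  0.006  0.003  0.001]
the job is handed in; nothing more can be done
None
```

I slid the board handle up into the stand's slot, let go and handed the job in at about 11 s. By my measurements it is home within 1–2 mm, leaning about 0.095 rad of the allowed 0.12, and the arm went nowhere near the tin, mug or timer; no verdict was returned.

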